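# Kick the trolley frame's stand leg down and hold the frame upright

### The job

A red trolley frame rocks on its hub in the green axle stand and leans over towards its stand leg, which is folded up and sticks out sideways. With the frame still leaning, flip the leg down past its centre until it snaps fully down; then take the frame by the black sleeve on its top bar, bring it upright without letting it fall over to the other side, and finish while still holding it upright and still by the sleeve. Leave the stone, jar, mallet and mug around it where they are.

Things in the scene. Friction and masses are not known exactly. Their poses are not given: they have to be found in the camera images.
- axle_stand: Green stand fixed to the bench: base 240 x 150 x 12 mm, two bearing cheeks (x = +-85 mm, 90 mm high), four posts with rubber pads (x = +-55, y = +35 and -42 mm, 131 mm high). Origin: centre of its underside, on the bench. x runs along the axle, whose centre line lies 70 mm above the origin; +y points to the leg side, to which the frame leans at the start; z up. May be turned on the bench.
- rock (a joint): Lean of the frame about the axle, rad: 0 = upright, positive = leaning to the stand's +y (leg side), where rubber pads stop it at 0.20 (the start); on the other side it would fall to a stop at -0.30. It swings freely with hardly any friction; upright it still tends to fall to the leg side (about 0.15 N m).
- trolley_frame: Red tubular frame standing on the aluminium hub (68 mm flanges): two upright tubes of 22 mm diameter at x = +-55 mm, a top bar along x 225 mm above the axle, and a cross tube 95 mm above it. About 0.8 kg with the hub. Origin: on the axle centre; x along the axle, z along the uprights, so that it tilts with the frame.
- grip_sleeve: Black rubber sleeve on the top bar (it can turn on the bar with a little friction), 26 mm diameter, 80 mm long, lying along the frame's x axis. Origin: its centre, 225 mm from the axle along the frame's z (295 mm above the bench with the frame upright). Nothing within 75 mm below it; can be pinched from above across the bar, between the uprights.
- kick_leg (a joint): Swing of the stand leg about its pivot, relative to the frame, rad: 0 = folded up (start), 1.25 = fully down at its stop. An over-centre spring (brass barrel beside the pivot) pushes it back to 0 below about 0.5 and snaps it on to 1.25 beyond; flipping it takes about 5 N pushed down 130 mm out from the pivot, most at the beginning.
- leg_pivot (a point): Pivot of the stand leg on the frame: 30 mm to the leg side of the frame's midplane and 115 mm above the axle, at mid-width (x = 0). The leg swings in the plane x = 0 of the stand.
- leg_foot (a point): Centre of the leg's foot end, 190 mm from the pivot; the leg is a straight steel rod, 14 mm diameter, with an orange foot 20 mm thick, 30 mm long, ending 10 mm beyond this point. Folded, with the frame leaning, the leg points out sideways and a little upward (about 0.25 rad); fully down it slopes steeply to just above the bench.
- marble_offcut: White stone offcut, 90 x 60 x 73 mm, loose, to be left alone. Origin: centre of its underside.
- polish_jar: Jar with yellow cap, 60 mm diameter, 80 mm high, loose, to be left alone. Origin: centre of its underside.
- mallet: Hammer lying on the bench, loose, to be left alone. Origin: underside, about its middle.
- tin_mug: Steel cup, 72 mm diameter, 80 mm high, loose, to be left alone. Origin: centre of its underside.

How it is judged (in metres and radians):
On the way, in this order (a step that is already met when the one before it is completed fails the run):
1. the stand leg is fully down while the frame still leans to the leg side (value of joint kick_leg above 1.15 rad and value of joint rock above 0.12 rad), for 0.1 s.
2. the frame is upright, held by its sleeve (value of joint rock between -0.07 and 0.07 rad and contact force between the fingers and grip_sleeve above 3 N), for 0.5 s.
At the end, for the whole second after the job is handed in: The stand leg is fully down (kick_leg above 1.15 rad), the frame is upright within 0.07 rad (4 degrees) and still (under 0.05 rad/s), the fingers hold the sleeve with more than 3 N, and no bystander is more than 30 mm from its start (all of step 2 and value of joint kick_leg above 1.15 rad and velocity of joint rock between -0.05 and 0.05 rad/s and distance of each of marble_offcut, polish_jar, mallet, tin_mug from where it was at the start of the episode below 0.03 m); the arm keeps its last pose, push and grip.
It fails at once if the frame is raised from its lean before the leg is down (value of joint rock below 0.1 rad and value of joint kick_leg below 1 rad).
It fails at once if the frame falls over to the other side (more than 0.2 rad past upright) (value of joint rock below -0.2 rad).
It fails at once if the stone, jar, mallet or mug is pushed more than 30 mm (distance of any of marble_offcut, polish_jar, mallet, tin_mug from where it was at the start of the episode above 0.03 m).
It also fails if it takes over 42 s, if anything falls off the work surface, if the arm or the gripper's body presses on something with over 40 N, if the wrist force passes 120 N, or if a joint passes its speed limit or range.

### The arm

A 6-joint arm with a two-finger parallel gripper is mounted at the origin on the work surface. World frame = base frame: x ahead of the robot, y to its left, z up, the work surface at z = 0. Lengths are in mm, angles in rad, forces in N, time in s.
With the tool pointing down it reaches from about 275 to 1000 mm from the base axis. Payload 8.4 kg.
Tool frame: the origin (TCP) lies on the mounting face of the last link; the fingertips stand 173 mm ahead of it and the grasp point (between the pads) lies 155 mm ahead of it; z points along the fingers, y is the line along which they close (so a half turn about z gives the same grasp; the last joint's range is limited). The gripper opens to 85 mm and grips with 20 to 120 N. Pads are 22 mm wide; open, the fingers measure 114 mm over their backs; the gripper's body (76 mm by 85 mm) begins 54 mm behind the grasp point. The pads swing forward as they close: fully open they stand 13 mm farther back than shut.
Start: joints at [-1.24, 0.353, 1.633, -0, 1.155, -0.002], TCP at [204.181, -590.711, 404.681] pointing down, gripper open.
Joint ranges: [-2.63, 2.63], [-0.92, 2.1], [0.06, 2.66], [-1.3, 4.44], [0, 2.69], [-3.02, 3.02]. Speed limits (rad/s): [2.22, 2.22, 2.79, 3.14, 3.14, 3.14].

### API

Orientations are given as [roll, pitch, yaw] about the fixed x, y, z axes, in that order (R = Rz(yaw) Ry(pitch) Rx(roll)).
In Python, from rig import r gives the robot as it stands.
- The arm moves only by the tool apply_moves, never from a script. Its argument "deltas" is a list of rows, each an object with "claw": the gripper command: -1 is fully open, 1 is shut, values between are in proportion; "delta_pos": the shift along the tool's x, y, z in cm, a list of three; "yaw": the turn about the tool's z in rad. In form: [{"claw": claw, "delta_pos": [tx, ty, tz], "yaw": yaw}, ...]. A call has 1 to 8 rows; each row shifts and turns the commanded pose from where the row before left it, along the tool's axes as they then stand; what a row does not reach is not made up. A row lasts 1/8 s, in which the tool goes at most 62.5 mm and 10.7 degrees, less where a joint would pass 70% of its speed; a pose out of reach is approached as far as the arm can. A call with a gripper value outside its range is refused whole. The fingers move at their own pace and stop on an object; "grip_force" is the grip in N (left out, the last holds). Time passes only in rows, so rows that do not move let the fingers close. It gives the time, the measured TCP pose, the force, the opening and the grip force at its end, in the units of the state.
- r.sense(): the state, without advancing time (a new reading comes with each control period).
- r.grab_frame(name): name is "side" or "top"; returns a dict with "img" (480x640x3 uint8, blue, green, red), "z_map" (480x640 float32, mm along the optical axis (not along the pixel's ray), 0 where there is no reading), "fx", "fy", "cx", "cy" (pixels), "eye" and "rotation" of the camera in the world. Camera axes: x right, y up, looking along -z (the intrinsics and any distortion apply to the point x, -y, -z); pixel columns grow to the right and rows downward; lengths in mm; the calibration is good to about 2 mm. A picture is of the moment at which its call begins.
- r.sign_off(): hands the job in; it is judged then, once.
The state is a dict: "clock": time; "qpos": joint angles; "qvel": joint speeds; "joint_efforts": joint torques, N m; "eef_pos": TCP position; "tcp_rot": TCP orientation; "contact_force": force on the tool from outside, world axes, zero at the start; "wrist_torque": the same for the moment, N m; "opening": opening from 0.0 (shut) to 1.0 (fully open); "grasp_force": force on a finger pad.
Only numpy, scipy, OpenCV 4.12 (cv2) and the standard library are available. Lean on these libraries where they do the work, as an engineer would, in place of code of your own. Each camera call takes 0.05 s, during which the arm holds its last target. There are 200 camera calls.

## Working session

There is one attempt and no reset: what is moved stays moved. The work goes in short steps, Python scripts to look and compute and a tool call to move; the robot and the scene stay as the last step left them, time stands still between calls to the robot, and variables do not carry over. Pictures are saved under pics/ and viewed, at most 10 in all, crops included, and the job is handed in when it is done.

Besides the shell and the picture viewer there is one more tool, called as a command line: name --argument value ..., lists and objects as JSON in quotes. apply_moves: Moves the arm, as the interface text tells. Its arguments: {"type":"object","properties":{"deltas":{"type":"array"},"grip_force":{"type":"number"}},"required":["deltas"]}

```bash
mkdir -p pics
cat > h.py <<'E'
import numpy as np, cv2
from rig import r
def grab(name,tag):
    f=r.grab_frame(name); cv2.imwrite(f'pics/{tag}.png',f['img']); np.savez(f'pics/{tag}.npz',**{k:np.array(v) for k,v in f.items()}); return f
def pt(f,u,v,z=None):
    if z is None:
        w=f['z_map'][v-2:v+3,u-2:u+3]; z=np.median(w[w>0])
    c=np.array([(u-f['cx'])/f['fx']*z,-(v-f['cy'])/f['fy']*z,-z])
    return np.array(f['rotation'])@c+np.array(f['eye'])
E
python3 - <<'E'
from h import *
for n in('side','top'):
    f=grab(n,n+'0'); print({k:v for k,v in f.items() if k not in('img','z_map')})
print(r.sense())
E
```

```text
{'fx': 437.13431140565046, 'fy': 437.13431140565046, 'cx': 321.62913069355545, 'cy': 239.6617306387614, 'eye': array([233.49756752, 597.33977269, 772.05568727]), 'rotation': array([ 0.82866549, -0.01458635, -2.51053396])}
{'fx': 488.037394800869, 'fy': 488.037394800869, 'cx': 318.00127898469503, 'cy': 237.4737960610549, 'eye': array([ 459.40728967,   66.98395003, 1152.95483363]), 'rotation': array([ 1.73539323e-01, -1.12238470e-03, -1.58841455e+00])}
{'clock': 0.1, 'qpos': array([-1.24038946e+00,  3.53592230e-01,  1.63405051e+00, -5.31711844e-06,
        1.15519440e+00, -2.39137779e-03]), 'qvel': array([ 5.03792345e-04, -2.16553021e-03, -2.52694513e-03,  1.18961534e-03,
       -9.02925285e-05, -7.62635716e-04]), 'joint_efforts': array([-2.52651298e-04, -6.06356335e+01, -3.42817748e+01, -8.55140888e-05,
        3.77841963e-03,  2.43363968e-05]), 'eef_pos': array([ 204.11842172, -590.51196644,  404.03224414]), 'tcp_rot': array([-3.14034816e+00,  1.88576729e-06,  3.32800396e-01]), 'contact_force': array([-0.06818954,  0.27154665,  0.20546316]), 'wrist_torque': array([-0.00343131, -0.00665177,  0.02957812]), 'grasp_force': 0.0, 'opening': 0.9993959372237521}
```

View pics/side0.png

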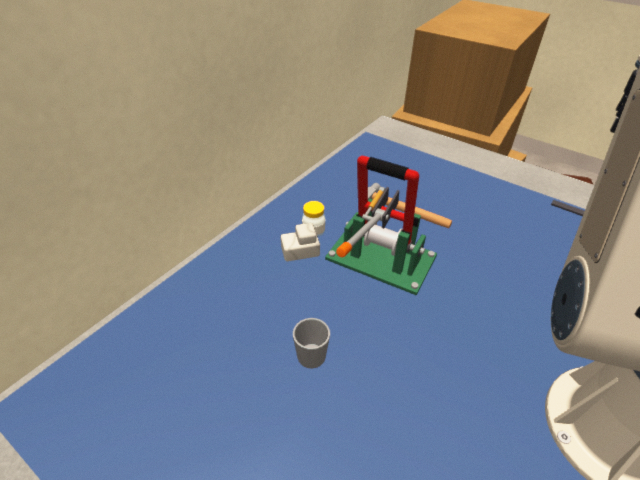

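View pics/top0.png

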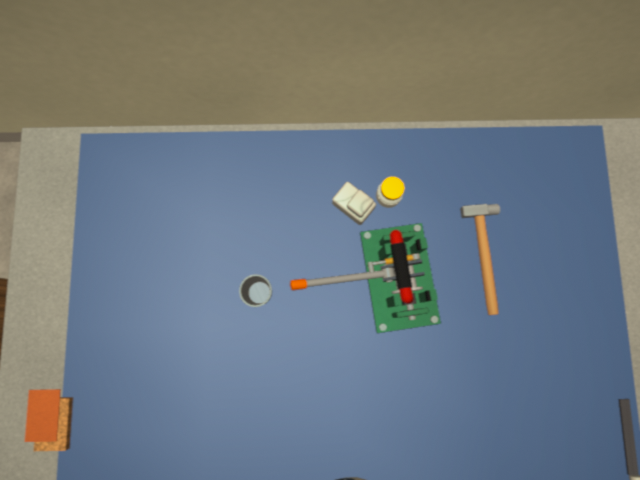

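The side view shows the sleeve at about (388,168), the foot at (345,250) and the mug at (311,343). The top view shows the sleeve at (401,266), the foot at (299,285) and the base corners at (361,230), (421,224), (440,324) and (377,332). The rotation is given as rpy.

```bash
sed -i "s/return np.array(f\['rotation'\])@c/from scipy.spatial.transform import Rotation as R\n    return R.from_euler('xyz',f['rotation']).as_matrix()@c/" h.py
python3 - <<'E'
from h import *
np.set_printoptions(precision=1,suppress=True)
T=dict(np.load('pics/top0.npz'));S=dict(np.load('pics/side0.npz'))
for n,p in dict(sleeve=(401,266),sl1=(397,246),sl2=(405,288),redA=(396,236),redB=(407,297),foot=(299,285),rod=(340,279),mug_rim=(241,291),c1=(363,232),c2=(419,226),c3=(437,322),c4=(380,330),jar=(392,187),stone=(345,200),mallet=(487,260)).items(): print(n,pt(T,*p))
for n,p in dict(sleeve=(388,168),foot=(345,250),rod=(363,233),mug=(311,330),b1=(329,258),b2=(416,285),jar=(314,208)).items(): print('S',n,pt(S,*p))
# base corners on z=12 plane, fit
def onz(f,u,v,z0):
    a=pt(f,u,v,100.);e=f['eye'];return e+(a-e)*(z0-e[2])/(a[2]-e[2])
C=np.array([onz(T,*p,12) for p in((361,230),(421,224),(440,324),(377,332))])
print(C,C.mean(0))
img=T['img'][200:350,220:460];cv2.imwrite('pics/t1.png',cv2.resize(img,None,fx=3.3,fy=3.3,interpolation=cv2.INTER_CUBIC))
E
```

```text
sleeve [555.  -80.8 304.2]
sl1 [590.6 -75.5 303.7]
sl2 [516.7 -86.2 302.6]
redA [608.8 -74.8 301.7]
redB [501.1 -89.1 301.6]
foot [530.5 100.5 232.7]
rod [542.5  21.9 209.2]
mug_rim [532.  234.4  71.8]
c1 [670.9 -45.2  10.9]
c2 [ 682.  -178.    16.6]
c3 [ 456.9 -207.9   14.3]
c4 [441.1 -76.2  13.9]
jar [ 761.  -107.8   79.9]
stone [741.1  -2.3  46. ]
mallet [ 596.8 -329.6   26.9]
S sleeve [551.9 -71.  297.8]
S foot [526.  112.8 230.7]
S rod [538.1  29.4 205.6]
S mug [550.7 181.5  46.9]
S b1 [661.7 -38.4   8.5]
S b2 [445.6 -80.7  16.6]
S jar [ 756.8 -103.    79.5]
[[ 675.6  -40.5   12. ]
 [ 687.7 -184.1   12. ]
 [ 452.2 -215.1   12. ]
 [ 436.7  -69.4   12. ]] [ 563.1 -127.3   12. ]
```

View pics/t1.png

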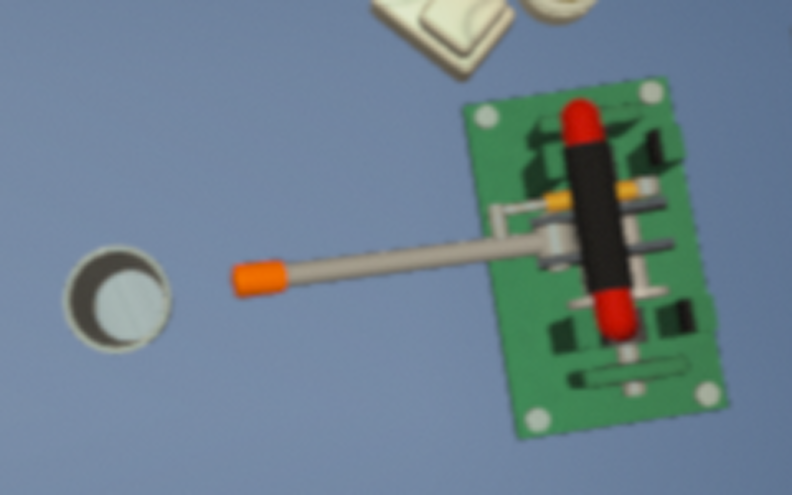

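The stand is at about (563,−127) with yaw ≈0.128. The tool yaw has to turn by +0.205, after which tool x matches stand x and tool y matches stand −y. I'll rise, turn, close the gripper and travel to a point above the leg, 130 mm out from its pivot.

apply_moves --deltas '[{"claw": 1,"delta_pos": [0,0,-4],"yaw": 0.1},{"claw": 1,"delta_pos": [0,0,-4],"yaw": 0.105},{"claw": 1,"delta_pos": [0,0,-4],"yaw": 0},{"claw": 1,"delta_pos": [0,0,-4],"yaw": 0},{"claw": 1,"delta_pos": [2.6,-3.7,0],"yaw": 0},{"claw": 1,"delta_pos": [2.6,-3.7,0],"yaw": 0},{"claw": 1,"delta_pos": [2.6,-3.7,0],"yaw": 0},{"claw": 1,"delta_pos": [2.6,-3.7,0],"yaw": 0}]' --grip_force 40

```text
clock: 1.1
eef_pos: [288.9, -429.3, 564.4]
tcp_rot: [-3.141, 0.0, 0.128]
contact_force: [1.1, 0.2, 0.3]
opening: -0.002
grasp_force: 0.0
```

apply_moves --deltas '[{"claw": 1,"delta_pos": [2.6,-3.7,0],"yaw": 0},{"claw": 1,"delta_pos": [2.6,-3.7,0],"yaw": 0},{"claw": 1,"delta_pos": [2.6,-3.7,0],"yaw": 0},{"claw": 1,"delta_pos": [2.6,-3.7,0],"yaw": 0},{"claw": 1,"delta_pos": [2.6,-3.7,0],"yaw": 0},{"claw": 1,"delta_pos": [2.6,-3.7,0],"yaw": 0},{"claw": 1,"delta_pos": [2.6,-3.7,0],"yaw": 0},{"claw": 1,"delta_pos": [2.6,-3.7,0],"yaw": 0}]'

```text
clock: 2.1
eef_pos: [457.4, -109.1, 564.5]
tcp_rot: [-3.142, 0.0, 0.128]
contact_force: [0.0, -0.9, 0.1]
opening: -0.002
grasp_force: 0.0
```

apply_moves --deltas '[{"claw": 1,"delta_pos": [2.55,-3.67,0],"yaw": 0},{"claw": 1,"delta_pos": [2.55,-3.67,0],"yaw": 0},{"claw": 1,"delta_pos": [2.55,-3.67,0],"yaw": 0},{"claw": 1,"delta_pos": [2.55,-3.67,0],"yaw": 0},{"claw": 1,"delta_pos": [0,0,4],"yaw": 0},{"claw": 1,"delta_pos": [0,0,4],"yaw": 0},{"claw": 1,"delta_pos": [0,0,4],"yaw": 0},{"claw": 1,"delta_pos": [0,0,3],"yaw": 0}]'

```text
clock: 3.1
eef_pos: [539.0, 48.1, 412.6]
tcp_rot: [-3.142, 0.002, 0.128]
contact_force: [0.3, 0.6, -0.2]
opening: -0.0
grasp_force: 0.0
```

Run:
```python
from h import *
a=grab('side','side1')['img'][120:320,240:480];b=grab('top','top1')['img'][200:350,220:460]
cv2.imwrite('pics/c1.png',np.vstack([cv2.resize(a,(432,360)),cv2.resize(b,(432,240))[:,:]]))
```

```text
(no output)
```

View pics/c1.png

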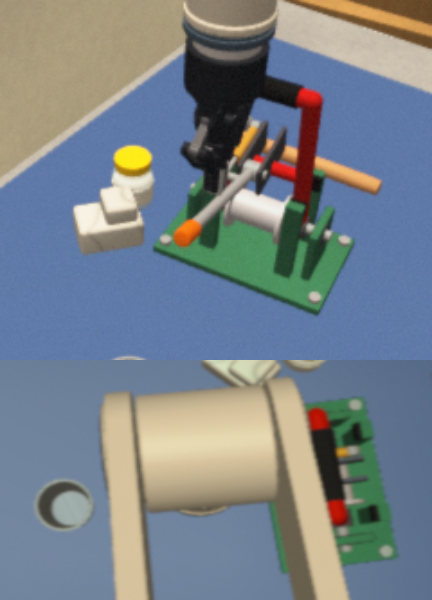

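The crop shows the fingers just above the rod, and the top view agrees: the leg's stand x is about −2 to −4 mm and the TCP's is −1.4 mm. Now I'll push down.

apply_moves --deltas '[{"claw": 1,"delta_pos": [-0.15,0,1],"yaw": 0},{"claw": 1,"delta_pos": [0,0,1],"yaw": 0},{"claw": 1,"delta_pos": [0,0,1],"yaw": 0},{"claw": 1,"delta_pos": [0,0,1],"yaw": 0},{"claw": 1,"delta_pos": [0,0,1],"yaw": 0}]'

```text
clock: 3.82
eef_pos: [538.8, 48.3, 365.8]
tcp_rot: [-3.141, -0.003, 0.128]
contact_force: [-0.5, 4.8, 6.7]
opening: 0.001
grasp_force: 3.6
```

apply_moves --deltas '[{"claw": 1,"delta_pos": [0,0,1.2],"yaw": 0},{"claw": 1,"delta_pos": [0,0,1.2],"yaw": 0},{"claw": 1,"delta_pos": [0,0,1.2],"yaw": 0},{"claw": 1,"delta_pos": [0,0,1.2],"yaw": 0},{"claw": 1,"delta_pos": [0,0,1.2],"yaw": 0},{"claw": 1,"delta_pos": [0,0,1.2],"yaw": 0}]'

```text
clock: 4.58
eef_pos: [537.8, 47.8, 291.6]
tcp_rot: [-3.142, 0.001, 0.128]
contact_force: [-0.1, -0.9, 1.4]
opening: 0.002
grasp_force: 0.0
```

Run:
```python
from h import *
a=grab('side','side2')['img'][120:320,240:480]
cv2.imwrite('pics/c2.png',cv2.resize(a,(600,500)))
```

```text
(no output)
```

View pics/c2.png

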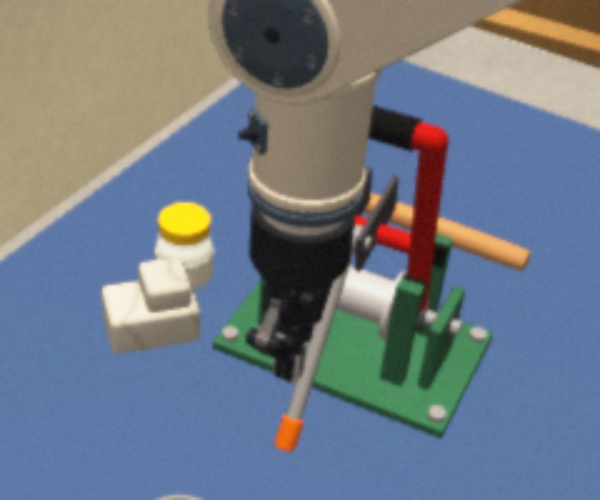

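The foot is now at about crop (289,432), which is pixel (356,293). I'll check that against the expected fully-down position.

Run:
```python
from h import *
np.set_printoptions(precision=1,suppress=True)
S=dict(np.load('pics/side2.npz'))
for p in((356,290),(355,296),(362,271),(370,247)):
    q=pt(S,*p);d=q[:2]-[563,-127];c,s=np.cos(.128),np.sin(.128)
    print(q,'stand',c*d[0]+s*d[1],-s*d[0]+c*d[1])
```

```text
[541.3  28.3  33.5] stand -1.7334241439589775 156.80256209129357
[538.9  34.4  20.4] stand -3.2609534556090196 163.1280246712661
[545.9   1.   68.9] stand -0.5946858099648438 129.1760205881132
[548.9 -29.3 117.4] stand -1.5436788359319085 98.71169877620645
```

The leg slopes at about 0.97 rad with the foot at stand y 157, z 33 mm on its surface, so it is fully down. I'll retreat straight up, open the gripper and move over the sleeve.

apply_moves --deltas '[{"claw": 1,"delta_pos": [0,0,-3],"yaw": 0},{"claw": 1,"delta_pos": [0,0,-3],"yaw": 0},{"claw": 1,"delta_pos": [0,0,-3],"yaw": 0},{"claw": 1,"delta_pos": [0,0,-3],"yaw": 0},{"claw": 1,"delta_pos": [0,0,-3],"yaw": 0},{"claw": -1,"delta_pos": [0,0,-3],"yaw": 0},{"claw": -1,"delta_pos": [0,0,-3],"yaw": 0},{"claw": -1,"delta_pos": [0,0,-3],"yaw": 0}]'

```text
clock: 5.62
eef_pos: [537.9, 47.8, 533.5]
tcp_rot: [-3.142, 0.0, 0.128]
contact_force: [-0.4, 0.7, 0.0]
opening: 0.639
grasp_force: 0.0
```

apply_moves --deltas '[{"claw": -1,"delta_pos": [0.3,3.1,0],"yaw": 0},{"claw": -1,"delta_pos": [0,3,0],"yaw": 0},{"claw": -1,"delta_pos": [0,3,0],"yaw": 0},{"claw": -1,"delta_pos": [0,2,0],"yaw": 0},{"claw": -1,"delta_pos": [0,2,0],"yaw": 0},{"claw": -1,"delta_pos": [0,0,0],"yaw": 0}]'

```text
clock: 6.38
eef_pos: [557.8, -82.7, 532.5]
tcp_rot: [-3.142, 0.0, 0.126]
contact_force: [-0.1, 0.6, 0.5]
opening: 0.997
grasp_force: 0.0
```

Run:
```python
from h import *
a=grab('side','side3')['img'][100:300,240:480]
cv2.imwrite('pics/c3.png',cv2.resize(a,(600,500)))
```

```text
(no output)
```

View pics/c3.png

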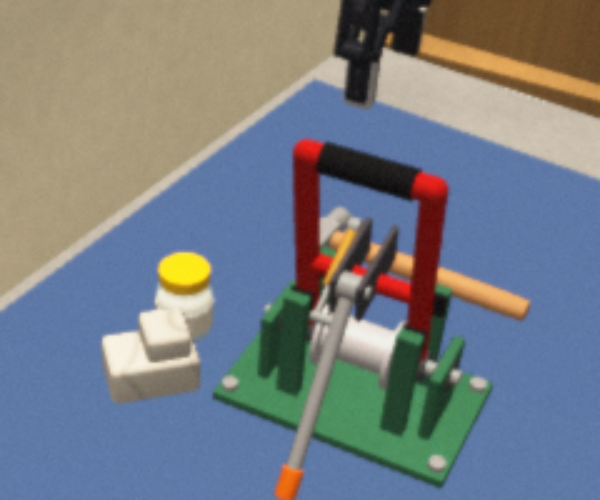

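The leg is down, the frame still leans, and the sleeve (crop (367,172)) lies clear below the open fingers. Next I descend and close.

apply_moves --deltas '[{"claw": -1,"delta_pos": [0,0,2.2],"yaw": 0},{"claw": -1,"delta_pos": [0,0,2.2],"yaw": 0},{"claw": -1,"delta_pos": [0,0,2.2],"yaw": 0},{"claw": -1,"delta_pos": [0,0,2],"yaw": 0},{"claw": -1,"delta_pos": [0,0,0],"yaw": 0},{"claw": 1,"delta_pos": [0,0,0],"yaw": 0},{"claw": 1,"delta_pos": [0,0,0],"yaw": 0},{"claw": 1,"delta_pos": [0,0,0],"yaw": 0}]' --grip_force 40

```text
clock: 7.42
eef_pos: [557.8, -81.7, 447.4]
tcp_rot: [3.141, -0.001, 0.128]
contact_force: [-0.3, 0.0, -0.4]
opening: 0.375
grasp_force: 0.0
```

apply_moves --deltas '[{"claw": 1,"delta_pos": [0,0,0],"yaw": 0},{"claw": 1,"delta_pos": [0,0,0],"yaw": 0},{"claw": 1,"delta_pos": [0,0,0],"yaw": 0},{"claw": 1,"delta_pos": [0,0,0],"yaw": 0}]'

```text
clock: 7.92
eef_pos: [557.8, -81.6, 447.4]
tcp_rot: [-3.141, -0.001, 0.128]
contact_force: [-0.5, 2.1, 6.2]
opening: 0.291
grasp_force: 39.2
```

apply_moves --deltas '[{"claw": 1,"delta_pos": [0,0.6,-0.11],"yaw": 0},{"claw": 1,"delta_pos": [0,0.6,-0.1],"yaw": 0},{"claw": 1,"delta_pos": [0,0.6,-0.08],"yaw": 0},{"claw": 1,"delta_pos": [0,0.6,-0.06],"yaw": 0},{"claw": 1,"delta_pos": [0,0.6,-0.05],"yaw": 0},{"claw": 1,"delta_pos": [0,0.6,-0.03],"yaw": 0},{"claw": 1,"delta_pos": [0,0.5,-0.02],"yaw": 0},{"claw": 1,"delta_pos": [0,0.4,0],"yaw": 0}]'

```text
clock: 8.93
eef_pos: [563.7, -126.6, 451.9]
tcp_rot: [3.141, -0.001, 0.128]
contact_force: [-0.5, 1.6, 5.9]
opening: 0.294
grasp_force: 39.2
```

apply_moves --deltas '[{"claw": 1,"delta_pos": [0,0,0],"yaw": 0},{"claw": 1,"delta_pos": [0,0,0],"yaw": 0},{"claw": 1,"delta_pos": [0,0,0],"yaw": 0},{"claw": 1,"delta_pos": [0,0,0],"yaw": 0},{"claw": 1,"delta_pos": [0,0,0],"yaw": 0},{"claw": 1,"delta_pos": [0,0,0],"yaw": 0},{"claw": 1,"delta_pos": [0,0,0],"yaw": 0},{"claw": 1,"delta_pos": [0,0,0],"yaw": 0}]'

```text
clock: 9.93
eef_pos: [563.6, -126.5, 451.9]
tcp_rot: [3.141, -0.001, 0.128]
contact_force: [-0.3, 0.8, 5.6]
opening: 0.294
grasp_force: 39.3
```

Run:
```python
from h import *
f=grab('side','side4');a=f['img'][100:300,240:480]
cv2.imwrite('pics/c4.png',cv2.resize(a,(600,500)))
```

```text
(no output)
```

View pics/c4.png

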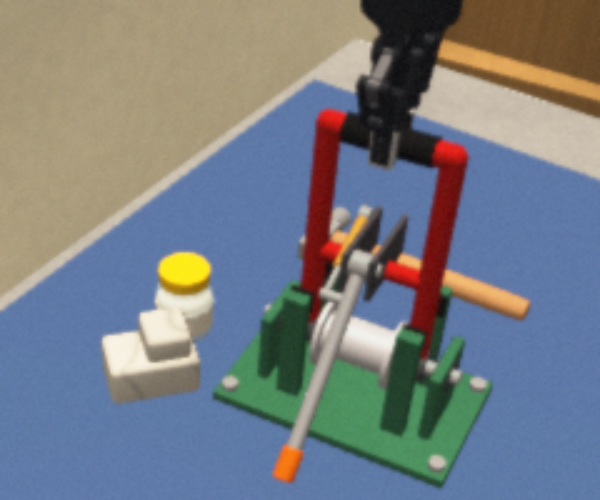

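The frame is held upright with the leg down. The sleeve moved 45 mm from the 0.20 rad stop, which puts the lean at about 0, and the bystanders near the stand haven't moved. Handing in.

```bash
python3 -c "
from rig import r
print(r.sign_off())"
```

```text
the job is handed in; nothing more can be done
None
```

The job is handed in (no verdict was shown): the leg is snapped fully down, the frame is held upright and still by its sleeve with about 39 N, and no bystander was touched.

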